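# Bring a fresh label roll over the tube labeller's spindle

## Robot

A 6-joint arm with a two-finger parallel gripper is mounted at the origin on a cart in front of the work surface, level with it; the furniture and walls round the work are solid. World frame = base frame: x ahead of the robot, y to its left, z up, the work surface at z = 0. Lengths are in m, angles in degrees, forces in N, time in s.
With the tool pointing down it reaches from about 0.25 to 0.725 m from the base axis. Payload 9.7 kg.
Tool frame: the origin (TCP) lies between the finger pads; the fingertips stand 11 mm ahead of it and the grasp point (between the pads) lies 8 mm behind it; y points along the fingers, x is the direction in which the jaws open and shut, and the axes are right-handed (so a half turn about y gives the same grasp; the last joint's range is limited). The gripper opens to 85 mm and grips with 20 to 120 N. Pads are 22 mm wide; open, the fingers measure 114 mm over their backs; the gripper's body (76 mm by 85 mm) begins 54 mm behind the grasp point. The pads swing forward as they close: fully open they stand 13 mm farther back than shut.
Start: joints at [-77.177, 4.979, 10.078, 95.1, 0, 90], TCP at [0.122, -0.536, 0.242] pointing down, gripper open.
Joint ranges: [-179.16, 179.16], [-48.56, 103.87], [-65.8, 70.77], [-126.05, 130.52], [-82.76, 87.17], [-180, 180]. Speed limits (degrees/s): [127.2, 127.2, 147.25, 180, 180, 180].

## Interface

Orientations are given as [roll, pitch, yaw] about the fixed x, y, z axes, in that order (R = Rz(yaw) Ry(pitch) Rx(roll)).
In Python, from workcell import bot, vision gives the robot as it stands. The module is installed in compiled form; this text tells all that it offers.
- The arm moves only by the shell command python3 -m crank 'ROWS' [OPENING] [FORCE]. ROWS is text: rows parted by semicolons, each of 6 numbers parted by spaces: the shift along the tool's x, y, z in m, then the turn, a rotation vector about the tool's x, y, z in rad. A call has 1 to 8 rows; each row is the pose to reach, as a shift and turn from the pose commanded when the call began, along the tool's axes at that moment; what a row does not reach only later rows make up. A row lasts 1/10 s, in which the tool goes at most 50 mm and 8.59 degrees, less where a joint would pass 70% of its speed; a pose out of reach is approached as far as the arm can. A call with a gripper value outside its range is refused whole. OPENING is the gripper's target within -1 to 1 (shut at 1, half-way at 0, fully open at -1), set as the call begins (- or left out, the last holds). The fingers move at their own pace and stop on an object; FORCE is the grip in N (left out, the last holds). Time passes only in rows, so rows that repeat a pose let the fingers close. It gives the time, the measured TCP pose, the force and the opening at its end, in the units of the state.
- bot.get_obs(): the state, without advancing time (a new reading comes with each control period).
- vision.camera(name): name is "side" or "top" or "wrist"; returns the picture (400x640x3 uint8, red, green, blue); there is no depth.
- vision.get_calibration(name): a dict with "fx", "fy", "cx", "cy" (pixels), "rvec" (rotation vector, rad) and "tvec" (3), from world to camera coordinates, as OpenCV has them. Camera axes: x right, y down, z forward; pixel columns grow to the right and rows downward; lengths in m; the calibration is good to about 2 mm. A picture is of the moment at which its call begins: read the wrist's pose just before it. get_calibration takes no time and is no camera call; for the wrist camera it gives the pose at the moment of the call.
- bot.job_done(): hands the job in, once; it reports no verdict.
The state is a dict: "time": time; "q": joint angles; "qd": joint speeds; "joint_efforts": joint torques, N m; "ee_pos": TCP position; "tcp_rot": TCP orientation; "wrist_force": force on the tool from outside, world axes, zero at the start; "torque": the same for the moment, N m; "opening": finger opening in m.
Only numpy, scipy, OpenCV 4.12 (cv2) and the standard library are available. Lean on these libraries where they do the work, as an engineer would, in place of code of your own. Each camera call takes 0.05 s, during which the arm holds its last target. There are 200 camera calls.

## Task

Get the tube labeller ready for a new roll: first swing its red-knobbed follower arm right out to the stop, clear of the platter. Then slide the roll of yellow labels straight up off its post on the roll stand, bring it across to the labeller without knocking anything that stands between, and finish still holding it there: level, centred about a centimetre above the tip of the empty spindle, so that a colleague can thread the loose end before it goes down. The yellow roll must not touch the labeller or its arm, and the white roll, the tip box and the two bottles in between stay where they are.

Things in the scene. Friction and masses are not known exactly. Their poses are not given: they have to be found in the camera images.
- roll_yellow: The roll to fetch: wound yellow labels standing on its flat side, 60 mm outside diameter, 50 mm high, through bore 25.4 mm, about 0.11 kg, rigid. Origin on the bore's axis at the underside; z along the bore, up. It starts threaded on either of the roll stand's two posts, its underside 17 mm above the worktop.
- roll_white: The other roll, the same size and shape but with white labels, on the stand's other post. Not to be disturbed. Origin on the bore's axis at the underside, z up.
- roll_stand: Grey stand fixed to the worktop left or right of the middle: plate 85 (x) x 210 (y) mm, top at 14 mm; two black discs (52 mm diameter, tops at 17 mm) at y = +60 and y = -60 mm, each with an upright steel post, 20 mm diameter, tip 77 mm above the worktop (10 mm above a roll's top), last 8 mm tapered. Origin at the plate's centre on the worktop, z up.
- labeller: Tube labeller fixed to the worktop, on the other side from the stand: off-white base 140 (x) x 210 (y) mm, deck at 20 mm, round aluminium platter (94 mm diameter, top at 26 mm) with an upright black spindle; at its -y end a control pod (x -15 to 65, y -105 to -65 mm) 102 mm high and rollers up to 75 mm. Origin at the base's centre on the worktop, z up, front -x. Carries the follower arm.
- spindle_tip (a point): Tip of the labeller's spindle, on its axis, 80 mm above the worktop, at x = -25, y = -20 mm in the labeller's frame; axes parallel to the labeller's. The spindle is 22 mm in diameter and tapers over its top 13 mm to 10 mm at the tip.
- follower_arm (a joint): Angle of the labeller's follower arm about its vertical hinge: 0 = in, the roller 26 mm from the spindle's axis; 0.9 = right out at its stop. It grows as the knob swings away from the spindle, clockwise seen from above, and starts between 0 and 0.3. Friction holds it where it is left; about 1 N at the knob moves it.
- follower_hinge (a point): Point on the follower arm's vertical hinge axis, at x = 55, y = 5 mm in the labeller's frame, 108 mm above the worktop (the height of the knob's middle); axes parallel to the labeller's.
- follower_knob (a point): Middle of the red cylindrical knob at the free end of the follower arm, 16 mm diameter, 26 mm high, upright, from 94 to 120 mm above the worktop, on top of a white upright roller (13 mm diameter). 80 mm from the hinge axis; at joint value q it lies from the hinge at -80 cos q mm along x and +80 sin q mm along y of the labeller's frame.
- tip_box: Yellow pipette-tip box with a clear lid, 92 x 117 mm, 70 mm high, loose, between stand and labeller. Not to be disturbed. Behind it, from y = -0.38 to 0.05 m, the front of a tall analyser stands at x = 0.68 m in the world: keep gripper and wrist clear of it, and of the other tall instrument at the left from y = 0.38 m on. Origin at the centre of its underside.
- bottle_iso: White bottle with a blue cap, 46 mm diameter, 100 mm high, loose, between stand and labeller near the front edge. Not to be disturbed. Origin at the centre of its underside.
- dropper_5: Small dropper bottle with a red pointed cap, 25 mm diameter, 68 mm high, loose, between stand and labeller near the front edge. Not to be disturbed. Origin at the centre of its underside.
There are look-alikes about, which are no part of the job. There is more than one size of the roll_yellow; the job needs the larger.

How it is judged (in metres and radians):
On the way, in this order (a step that is already met when the one before it is completed fails the run):
1. the follower arm is swung out (joint above 0.8 of 0.9 rad), the yellow roll still on its post (value of joint follower_arm above 0.8 rad and distance of roll_yellow from where it was at the start of the episode below 0.02 m), for 0.2 s.
2. the yellow roll is lifted clear off its post (underside above the post's tip) (z of roll_yellow in the frame of roll_stand above 0.079 m and contact force between the fingers and roll_yellow above 0.5 N), for 0.2 s.
At the end, for the whole second after the job is handed in: The yellow roll is held still, axis within 6 mm of the spindle's, tilt under 0.1 rad, underside 3 to 22 mm above the tip, touching neither labeller nor stand; follower arm out (over 0.8 rad); white roll, tip box and both bottles within 2 cm of where they stood (value of joint follower_arm above 0.8 rad and horizontal distance between roll_yellow and spindle_tip below 0.006 m and z of roll_yellow in the frame of spindle_tip between 0.003 and 0.022 m and angle between roll_yellow's own z axis and vertical below 0.1 rad and linear speed of roll_yellow below 0.02 m/s and contact force between the fingers and roll_yellow above 0.5 N and contact force between roll_yellow and labeller below 0.05 N and contact force between roll_yellow and roll_stand below 0.05 N and distance of each of roll_white, tip_box, bottle_iso, dropper_5 from where it was at the start of the episode below 0.02 m); the arm keeps its last pose, push and grip.
It fails at once if the yellow roll touches the labeller or its follower arm (more than 1 N) (contact force between roll_yellow and labeller above 1 N).
It fails at once if the white roll is moved by more than 2 cm (distance of roll_white from where it was at the start of the episode above 0.02 m).
It fails at once if the tip box or one of the two bottles is moved by more than 2 cm or tipped over (distance of any of tip_box, bottle_iso, dropper_5 from where it was at the start of the episode above 0.02 m or angle between any of bottle_iso, dropper_5's own z axis and vertical above 0.5 rad).
It also fails if it takes over 58 s, if anything falls off the work surface, if the arm or the gripper's body presses on something with over 40 N, if the wrist force passes 120 N, or if a joint passes its speed limit or range.

## Working session

There is one attempt and no reset: what is moved stays moved. The work goes in short steps, Python scripts to look and compute and a shell command to move; the robot and the scene stay as the last step left them, time stands still between calls to the robot, and variables do not carry over. Pictures are saved under pics/ and viewed, about 8 in all and at most 12, crops included, and the job is handed in when it is done.

```bash
mkdir -p pics; cat > h.py <<'E'
import numpy as np, cv2
from workcell import bot, vision
from scipy.spatial.transform import Rotation as R
def cal(n):
    c=vision.get_calibration(n); K=np.array([[c['fx'],0,c['cx']],[0,c['fy'],c['cy']],[0,0,1.]])
    return K,cv2.Rodrigues(np.array(c['rvec'],float))[0],np.array(c['tvec'],float).ravel()
def ray(n,u,v,z):
    K,r,t=cal(n); o=-r.T@t; d=r.T@np.linalg.inv(K)@[u,v,1.]; return o+d*(z-o[2])/d[2]
def proj(n,p):
    K,r,t=cal(n); q=K@(r@np.array(p,float)+t); return q[:2]/q[2]
def shot(n,f):
    im=vision.camera(n)[:,:,::-1].copy(); cv2.imwrite('pics/'+f,im); return im
def rows(target,rpy=None):
    o=bot.get_obs(); Rt=R.from_euler('xyz',o['tcp_rot'],degrees=True)
    s=Rt.inv().apply(np.array(target)-o['ee_pos'])
    w=(Rt.inv()*R.from_euler('xyz',rpy,degrees=True)).as_rotvec() if rpy is not None else None
    return s.round(4),w
E
python3 - <<'E'
from h import *
for n in('top','side'): shot(n,n+'0.png'); K,r,t=cal(n); print(n,K[0,0],-r.T@t)
o=bot.get_obs(); print(o)
E
```

```text
top 383.9944885037848 [ 0.34342457 -0.06844339  1.33292554]
side 407.24335919261875 [0.1153473  0.76299212 0.87411506]
{'time': 0.1, 'q': array([-7.71795758e+01,  5.00953405e+00,  1.00388972e+01,  9.50993994e+01,
       -3.25906810e-04,  9.00008581e+01]), 'qd': array([ 0.15233324, -0.11528553,  0.045412  , -0.01332856, -0.04022462,
       -0.08654909]), 'joint_efforts': array([-2.05726348e-03, -5.21562195e+01,  4.65653050e+01,  1.60459470e-02,
       -6.48641844e-05,  1.74890135e-05]), 'ee_pos': array([ 0.12199923, -0.53610402,  0.24163788]), 'tcp_rot': array([-9.00003270e+01,  7.00361680e-02, -7.71804339e+01]), 'wrist_force': array([ 0.12505521, -0.86378458, -0.58316312]), 'torque': array([ 0.02892268,  0.03028725, -0.0441974 ]), 'opening': 0.085302818728479}
```

View pics/top0.png

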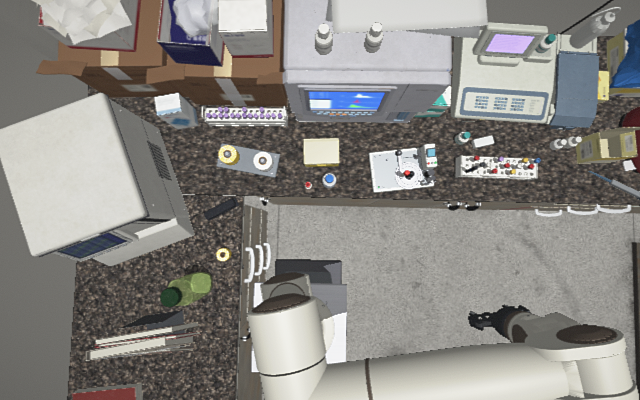

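View pics/side0.png

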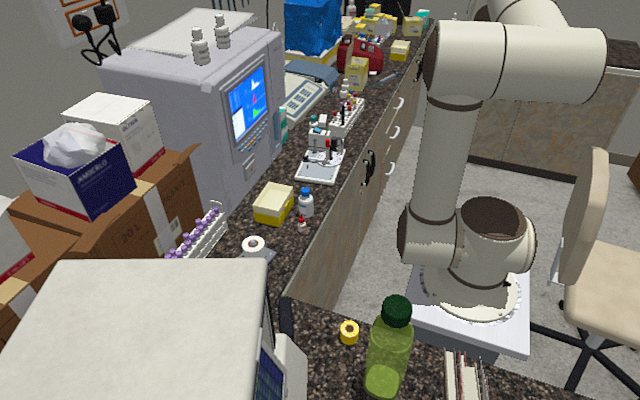

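```bash
python3 - <<'E'
from h import *
im=cv2.imread('pics/top0.png')
a=cv2.resize(im[130:205,200:330],None,fx=5.5,fy=5.5,interpolation=2)[:, :715]
b=cv2.resize(im[140:200,360:445],None,fx=5.5,fy=5.5,interpolation=2)
# two panels side-by-side scaled
a=cv2.resize(im[135:200,200:345],None,fx=5.4,fy=4.5,interpolation=cv2.INTER_CUBIC)[:290,:780]
b=cv2.resize(im[140:200,360:490],None,fx=6,fy=5,interpolation=cv2.INTER_CUBIC)
cv2.imwrite('pics/crop0.png',np.vstack([a,b[:, :a.shape[1]]if b.shape[1]>=a.shape[1] else cv2.copyMakeBorder(b,0,0,0,a.shape[1]-b.shape[1],0)]))
print(a.shape,b.shape)
hsv=cv2.cvtColor(im,cv2.COLOR_BGR2HSV)
def blobs(m,nm,z):
    n,l,s,c=cv2.connectedComponentsWithStats(m)
    for i in range(1,n):
        if s[i,4]>8 and 130<c[i][1]<275 and 150<c[i][0]<450: print(nm,s[i],c[i].round(1),ray('top',*c[i],z).round(4))
blobs(cv2.inRange(hsv,(20,90,110),(35,255,255)),'yel',.067)
r=cv2.inRange(hsv,(0,130,90),(8,255,255))|cv2.inRange(hsv,(172,130,90),(180,255,255))
blobs(r,'red',.12)
blobs(cv2.inRange(hsv,(0,0,190),(180,40,255)),'white',.067)
blobs(cv2.inRange(hsv,(100,120,80),(125,255,255)),'blue',.1)
for n in('side',):print([proj('side',p) for p in ([.6,.2,.067],[.6,-.2,.12])])
E
```

```text
(290, 780, 3) (300, 780, 3)
yel [220 151  19  14  87] [232.  159.3] [0.5655 0.2349 0.067 ]
yel [305 164  34   3  64] [321.9 164.8] [ 0.5546 -0.065   0.067 ]
yel [224 248   7  13  30] [228.  253.2] [0.2549 0.2352 0.067 ]
red [404 171   6   5  22] [406.4 172.7] [ 0.5271 -0.3347  0.12  ]
red [306 182   4   5  17] [307.4 183.9] [ 0.4835 -0.0206  0.12  ]
white [304 138  35  26 835] [320.7 150.7] [ 0.6021 -0.0598  0.067 ]
white [424 144  11   7  43] [429.  145.8] [ 0.6274 -0.4208  0.067 ]
white [ 369  148   65   44 1738] [394.8 170.4] [ 0.5418 -0.3078  0.067 ]
white [253 152  19  18 213] [262.2 160.4] [0.5645 0.1342 0.067 ]
white [426 157  11  10  83] [431.2 161.3] [ 0.5755 -0.4284  0.067 ]
white [323 174  13  12  54] [329.7 181.5] [ 0.4993 -0.0923  0.067 ]
white [306 184   6   5  10] [309.2 186.6] [ 0.4807 -0.0247  0.067 ]
white [135 218  42  21 284] [156.4 228.1] [0.331  0.4739 0.067 ]
white [255 243  16  32 199] [263.5 257.8] [0.2428 0.1185 0.067 ]
white [245 248   9  34 132] [250.6 264.7] [0.2196 0.1599 0.067 ]
blue [326 175   7   8  47] [329.  178.2] [ 0.506  -0.0892  0.1   ]
[array([227.28948465, 256.23279964]), array([290.6423387 , 156.41939328])]
```

View pics/crop0.png

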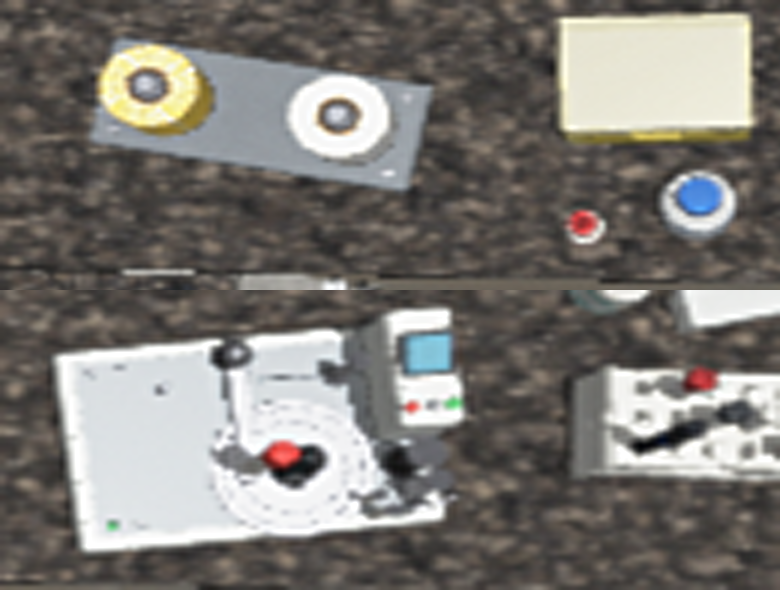

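```bash
python3 - <<'E'
from h import *
P=lambda px,py:(200+px/5.4,135+py/4.5)
Q=lambda px,py:(360+px/6,140+(py-290)/5)
def f(n,uv,z): print(n,np.round(uv,1),ray('top',*uv,z).round(3)); return ray('top',*uv,z)
y=f('yel',P(148,84),.077); w=f('wht',P(339,113),.077)
d=y-w; print('sep',np.linalg.norm(d),'stand yaw',np.degrees(np.arctan2(-d[0],d[1])))
k=f('knob',Q(284,453),.12); s=f('spindle',Q(303,462),.08); hg=f('hinge',Q(233,352),.11)
c=[f('c',Q(*p),.02) for p in((55,353),(82,550),(445,517))]
d=c[1]-c[2]; psi=np.arctan2(-d[0],d[1]); print('lab len',np.linalg.norm(d),np.linalg.norm(c[0]-c[1]),'yaw',np.degrees(psi))
Rz=R.from_euler('z',psi)
print('spindle from hinge', hg+Rz.apply([-.08,-.025,0]),'from corner(-70,105)',c[1]+Rz.apply([.045,-.125,0]),'knob-hinge lab',Rz.inv().apply(k-hg))
print(f('iso',(329,178.2),.1),f('dropper',(307.4,183),.068))
K,r,t=cal('wrist');T=R.from_euler('xyz',bot.get_obs()['tcp_rot'],degrees=True)
print('wristcam in tool',T.inv().apply(-r.T@t-bot.get_obs()['ee_pos']),'axis',T.inv().apply(r[2]),K[0,0])
E
```

```text
yel [227.4 153.7] [0.582 0.248 0.077]
wht [262.8 160.1] [0.564 0.131 0.077]
sep 0.11919051573958561 stand yaw -8.994711340574405
knob [407.3 172.6] [ 0.527 -0.338  0.12 ]
spindle [410.5 174.4] [ 0.528 -0.357  0.08 ]
hinge [398.8 152.4] [ 0.594 -0.312  0.11 ]
c [369.2 152.6] [ 0.609 -0.227  0.02 ]
c [373.7 192. ] [ 0.473 -0.245  0.02 ]
c [434.2 185.4] [ 0.501 -0.452  0.02 ]
lab len 0.20941980510280275 0.13757044470659643 yaw 7.659147238547123
spindle from hinge [ 0.51787134 -0.34731763  0.11      ] from corner(-70,105) [ 0.53384736 -0.3627578   0.02      ] knob-hinge lab [-0.06926194 -0.01666205  0.01      ]
iso [329.  178.2] [ 0.506 -0.089  0.1  ]
dropper [307.4 183. ] [ 0.492 -0.018  0.068]
[ 0.50594798 -0.08910799  0.1       ] [ 0.49239369 -0.01846924  0.068     ]
wristcam in tool [-7.06684306e-05 -1.31862965e-01  6.75970369e-02] axis [ 3.43500435e-04  9.63647846e-01 -2.67175431e-01] 309.2556257582718
```

```bash
python3 - <<'E'
from h import *
print(rows([.48,-.34,.24],[-90,0,-105]))
E
```

```text
(array([-0.1118,  0.0018,  0.3926]), array([ 3.02348507e-04,  4.85542967e-01, -1.19686695e-03]))
```

```bash
python3 -m crank '-.014 0 .049 0 .06 0; -.028 0 .098 0 .12 0; -.042 0 .147 0 .18 0; -.056 0 .196 0 .24 0; -.07 0 .245 0 .3 0; -.084 0 .294 0 .36 0; -.098 0 .343 0 .42 0; -.112 0 .393 0 .486 0' 0.3 30
python3 -m crank '0 0 0 0 0 0;0 0 0 0 0 0;0 0 0 0 0 0'
python3 - <<'E'
from h import *
print(bot.get_obs()['q'])
K,r,t=cal('wrist'); np.savez('w1.npz',K=K,r=r,t=t)
shot('wrist','w1.png')
for p in ([.528,-.338,.12],[.53,-.36,.08],[.61,-.327,.108]): print(proj('wrist',p))
E
```

```text
time: 0.9
ee_pos: [0.4744, -0.3425, 0.242]
tcp_rot: [-90.0, 0.0, -105.2]
wrist_force: [-0.1, -0.5, 0.1]
opening: 0.0298
time: 1.2
ee_pos: [0.4722, -0.3443, 0.2421]
tcp_rot: [-90.0, -0.0, -105.0]
wrist_force: [0.2, -0.1, 0.6]
opening: 0.0294
[-3.60907521e+01  9.84465213e+00  1.54358221e+01  9.56272617e+01
 -1.43358294e-02  1.58927739e+02]
[294.71965426 135.02349029]
[320.50521038 123.90900409]
[252.58410613  33.74152434]
```

View pics/w1.png

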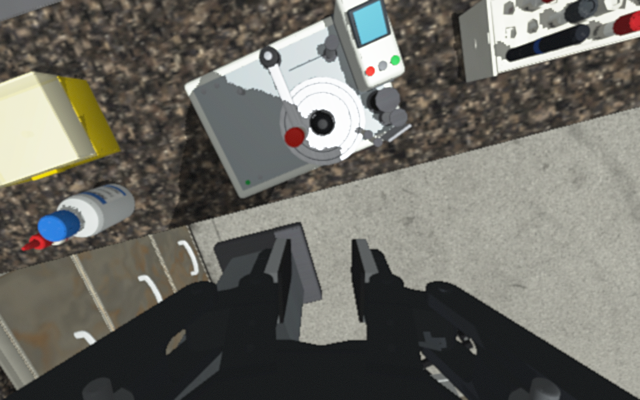

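```bash
python3 - <<'E'
from h import *
im=cv2.imread('pics/w1.png'); hsv=cv2.cvtColor(im,cv2.COLOR_BGR2HSV)
m=cv2.inRange(hsv,(0,150,60),(8,255,255))|cv2.inRange(hsv,(172,150,60),(180,255,255)); m[:, :270]=0;m[:,330:]=0
M=cv2.moments(m,True); ku=(M['m10']/M['m00'],M['m01']/M['m00']); print('knob px',ku,M['m00'])
k=ray('wrist',*ku,.112); s=ray('wrist',321,122,.08); h=ray('wrist',269.5,56,.108)
a=ray('wrist',187,89,.02); b=ray('wrist',243,198,.02)
print('knob',k,'spin',s,'hinge',h,'edge',a,b,np.linalg.norm(a-b))
e=a-b; psi=np.arctan2(e[1],e[0]); print('yaw',np.degrees(psi))
d=(h-s)[:2]; psi2=np.arctan2(d[1],d[0])-np.arctan2(25,80); print('h-s',np.linalg.norm(d),'(.0838) yaw',np.degrees(psi2))
Rz=R.from_euler('z',psi)
print('spin from corner',b+Rz.apply([.045,-.125,0]),'hinge from spin',s+Rz.apply([.08,.025,0]))
v=Rz.inv().apply(k-h); print('knob-hinge',v,np.linalg.norm(v[:2]),np.arctan2(v[1],-v[0]))
E
```

```text
knob px (294.1067615658363, 136.65124555160142) 281.0
knob [ 0.52657074 -0.33637127  0.112     ] spin [ 0.5315295  -0.36088507  0.08      ] hinge [ 0.59144551 -0.3348704   0.108     ] edge [ 0.60136121 -0.22991086  0.02      ] [ 0.4701845  -0.24867652  0.02      ] 0.13251218718285238
yaw 8.141283194155319
h-s 0.06531992030166293 (.0838) yaw 6.115762236333392
spin from corner [ 0.5324328 -0.3660441  0.02     ] hinge from spin [ 0.60718288 -0.32480786  0.08      ]
knob-hinge [-0.0644335   0.00770147  0.004     ] 0.06489213025948633 0.11896150928549772
```

```bash
python3 -m crank '-.01 0 .025 0 0 0;-.022 0 .051 0 0 0;-.022 .04 .051 0 0 0;-.022 .075 .051 0 0 0;-.022 .105 .051 0 0 0;-.022 .12 .051 0 0 0;-.022 .13 .051 0 0 0;-.022 .13 .051 0 0 0' 0 30
python3 - <<'E'
from h import *
print(rows([.527,-.336,.112])); shot('wrist','w2.png')
E
```

```text
time: 2.05
ee_pos: [0.5272, -0.3363, 0.112]
tcp_rot: [-90.0, 0.0, -105.1]
wrist_force: [-0.6, -0.4, 0.9]
opening: 0.0426
(array([-0.0003,  0.    , -0.0002]), None)
```

View pics/w2.png

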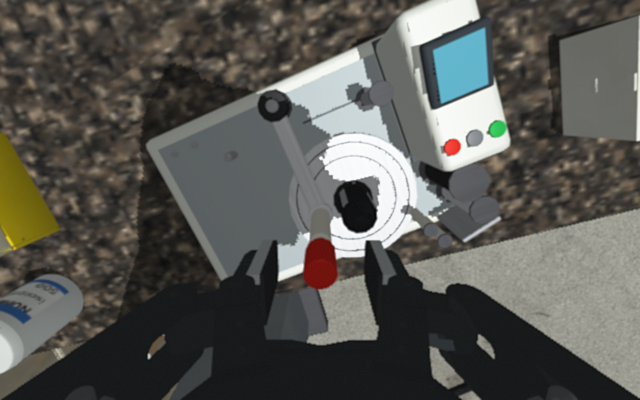

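```bash
python3 -m crank '-.01 0 0 0 0 0;-.02 0 -.002 0 0 0;-.03 0 -.003 0 0 0;-.04 0 -.004 0 0 0;-.05 0 -.004 0 0 0;-.06 0 -.002 0 0 0;-.068 0 0 0 0 0;-.076 0 .003 0 0 0'
python3 -m crank '-.003 0 .001 0 0 0;-.005 0 .001 0 0 0;-.006 0 .001 0 0 0;-.006 0 .001 0 0 0'
python3 - <<'E'
from h import *
im=shot('wrist','w3.png'); hsv=cv2.cvtColor(im,cv2.COLOR_BGR2HSV)
m=cv2.inRange(hsv,(0,150,60),(8,255,255))|cv2.inRange(hsv,(172,150,60),(180,255,255)); m[:, :250]=0;m[:,400:]=0;m[:200]=0
ys,xs=np.nonzero(m); top=ys.min(); print(xs.min(),xs.max(),ys.min(),ys.max())
u=(xs.min()+xs.max())/2
print('knob approx (top centre) ',ray('wrist',u,ys.max()-12,.12), bot.get_obs()['ee_pos'],bot.get_obs()['wrist_force'])
E
```

```text
time: 2.9
ee_pos: [0.5508, -0.2626, 0.1123]
tcp_rot: [-90.0, 0.0, -105.0]
wrist_force: [-0.4, -0.9, -0.8]
opening: 0.043
time: 3.3
ee_pos: [0.5528, -0.2579, 0.1123]
tcp_rot: [-90.0, 0.0, -105.0]
wrist_force: [-0.1, 0.1, -0.1]
opening: 0.0427
333 368 239 288
knob approx (top centre)  [ 0.54793316 -0.27032359  0.12      ] [ 0.55276771 -0.25786305  0.11228247] [-0.17872749 -0.11542227 -0.58919935]
```

View pics/w3.png

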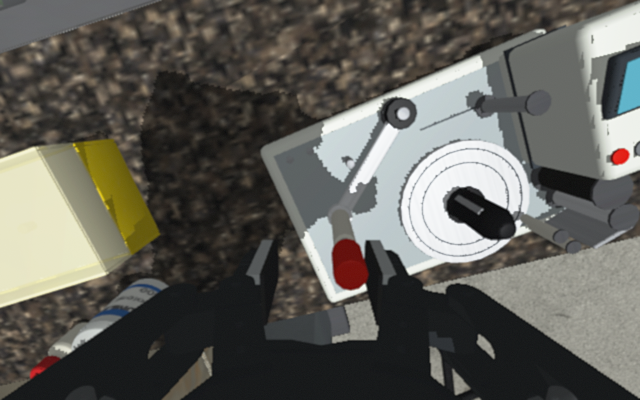

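```bash
python3 -m crank '-.002 0 .001 0 0 0;-.004 0 .001 0 0 0;-.004 0 .001 0 0 0'
python3 -m crank '-.002 0 0 0 0 0;-.002 0 0 0 0 0'
```

```text
time: 3.65
ee_pos: [0.5534, -0.2568, 0.1121]
tcp_rot: [-90.1, -0.3, -105.2]
wrist_force: [-7.8, -14.1, 0.8]
opening: 0.0428
time: 3.85
ee_pos: [0.5535, -0.2565, 0.1121]
tcp_rot: [-90.1, -0.5, -105.3]
wrist_force: [-8.3, -21.5, -2.3]
opening: 0.0428
```

```bash
python3 -m crank '.006 0 0 0 0 0;.012 0 0 0 0 0;.014 -.03 0 0 0 0;.014 -.075 0 0 0 0;.014 -.12 -.02 0 0 0;.014 -.15 -.055 0 0 0;.0 -.15 -.1 0 0 0;0 -.15 -.1 0 0 0'
python3 - <<'E'
from h import *
print(bot.get_obs()['ee_pos'],rows([.48,.1,.26],[-90,0,-9]))
E
```

```text
time: 4.65
ee_pos: [0.4553, -0.2243, 0.264]
tcp_rot: [-89.9, 0.0, -105.0]
wrist_force: [0.9, -0.9, 0.8]
opening: 0.0427
[ 0.45528185 -0.22427193  0.26401759] (array([-0.3196,  0.0041, -0.0602]), array([-1.11472815e-03, -1.67581176e+00,  4.39234942e-04]))
```

```bash
python3 -m crank '-.03 0 -.005 0 -.14 0;-.065 0 -.01 0 -.28 0;-.1 0 -.015 0 -.42 0;-.14 0 -.02 0 -.56 0;-.18 0 -.03 0 -.7 0;-.22 0 -.04 0 -.84 0;-.25 0 -.05 0 -.98 0;-.28 0 -.06 0 -1.12 0' -1 40
python3 - <<'E'
from h import *
print(bot.get_obs()['ee_pos'],rows([.575,.2,.25],[-90,0,-9]))
E
```

```text
time: 5.45
ee_pos: [0.4736, 0.0614, 0.2622]
tcp_rot: [-90.0, 0.0, -40.5]
wrist_force: [0.8, 0.2, 0.5]
opening: 0.0856
[0.4735878  0.06144849 0.26215938] (array([-0.0128,  0.0122,  0.1712]), array([-4.57013591e-04, -5.49295107e-01, -1.93128196e-04]))
```

```bash
python3 -m crank '-.003 .003 .04 0 -.14 0;-.006 .006 .08 0 -.28 0;-.009 .009 .125 0 -.42 0;-.013 .012 .171 0 -.55 0;-.013 .012 .171 0 -.55 0;-.013 .012 .171 0 -.55 0'
python3 - <<'E'
from h import *
print(bot.get_obs()['q'])
im=shot('wrist','w4.png'); hsv=cv2.cvtColor(im,cv2.COLOR_BGR2HSV)
m=cv2.inRange(hsv,(18,80,60),(35,255,255)); n,l,s,c=cv2.connectedComponentsWithStats(m)
for i in range(1,n):
    if s[i,4]>200: print(s[i],c[i],ray('wrist',*c[i],.067))
print(proj('wrist',[.582,.248,.077]))
E
```

```text
time: 6.05
ee_pos: [0.5758, 0.1984, 0.2487]
tcp_rot: [-90.1, 0.1, -9.3]
wrist_force: [0.2, -0.8, 0.4]
opening: 0.0853
[1.90062636e+01 1.36989041e+01 2.06700286e+01 9.71215612e+01
 1.07754685e-02 1.18305878e+02]
[ 289   97   60   62 2067] [318.39671021 127.42767296] [0.58201115 0.25327044 0.067     ]
[   2  146   65   42 1192] [ 41.77852349 164.39010067] [0.29696718 0.26312645 0.067     ]
[ 330  303   66   33 1336] [361.01197605 317.8248503 ] [0.59549257 0.02939812 0.067     ]
[319.20904531 133.37436137]
```

View pics/w4.png

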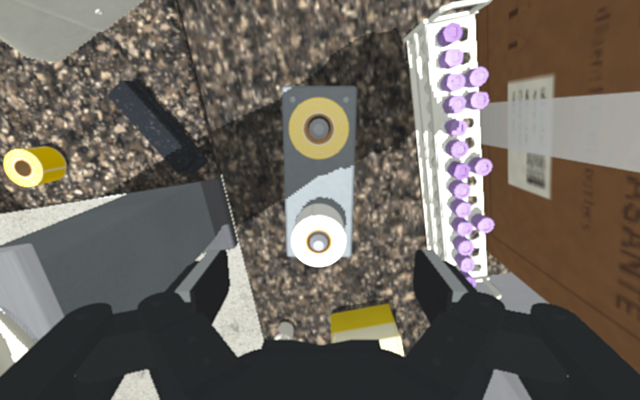

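```bash
python3 - <<'E'
from h import *
y=ray('wrist',318.5,128,.067); w=ray('wrist',319,242,.067); d=y-w
print(y,w,np.linalg.norm(d),np.degrees(np.arctan2(-d[0],d[1])))
print('post tips',ray('wrist',318.5,127.5,.077))
print('rack',ray('wrist',418,128,.05),ray('wrist',436,270,.05), 'y edge',ray('wrist',289,128,.067),ray('wrist',349,128,.067))
print(rows([y[0],y[1],.25],[-90,0,-9]))
E
```

```text
[0.58202093 0.25270948 0.067     ] [0.56246486 0.13258664 0.067     ] 0.12170429624442612 -9.246662678062526
post tips [0.58223577 0.25354531 0.077     ]
rack [0.6842823  0.23512388 0.05      ] [0.69224135 0.06750326 0.05      ] y edge [0.55318905 0.25747676 0.067     ] [0.61182932 0.24778074 0.067     ]
(array([-0.0025, -0.0003,  0.0555]), array([ 0.00042979, -0.00649535, -0.00106528]))
```

```bash
python3 -m crank '-.001 0 .027 0 0 0;-.0025 0 .0534 0 0 0;-.0025 .045 .0534 0 0 0;-.0025 .09 .0534 0 0 0;-.0025 .13 .0534 0 0 0;-.0025 .165 .0534 0 0 0;-.0025 .19 .0534 0 0 0;-.0025 .2147 .0534 0 0 0' -1 40
python3 -m crank '0 0 0 0 0 0;0 0 0 0 0 0'
python3 -m crank '0 0 0 0 0 0;0 0 0 0 0 0;0 0 0 0 0 0;0 0 0 0 0 0;0 0 0 0 0 0;0 0 0 0 0 0' 1 40
python3 -c "
from h import *
print(bot.get_obs()['ee_pos'])"
```

```text
time: 6.9
ee_pos: [0.5814, 0.2493, 0.0357]
tcp_rot: [-90.0, -0.1, -9.5]
wrist_force: [0.4, -0.4, 0.0]
opening: 0.0853
time: 7.1
ee_pos: [0.5818, 0.2499, 0.0371]
tcp_rot: [-90.0, -0.0, -9.4]
wrist_force: [-0.1, -0.1, 1.1]
opening: 0.0856
time: 7.7
ee_pos: [0.5826, 0.2509, 0.0378]
tcp_rot: [-89.9, -0.1, -9.3]
wrist_force: [-0.3, -0.2, 5.7]
opening: 0.058
[0.58259887 0.25086847 0.03781722]
```

```bash
python3 -m crank '0 -.01 0 0 0 0;0 -.025 0 0 0 0;0 -.045 0 0 0 0;0 -.07 0 0 0 0;0 -.095 0 0 0 0;0 -.12 0 0 0 0;0 -.14 0 0 0 0;0 -.14 0 0 0 0'
python3 -m crank '0 0 0 0 0 0;0 0 0 0 0 0;0 0 0 0 0 0'
python3 - <<'E'
from h import *
shot('wrist','w5.png')
for n in('side','top'): shot(n,n+'5.png')
print(bot.get_obs()['ee_pos'],proj('side',bot.get_obs()['ee_pos']))
E
```

```text
time: 8.5
ee_pos: [0.5828, 0.2511, 0.1803]
tcp_rot: [-89.8, -0.3, -9.3]
wrist_force: [-1.0, 0.2, 0.5]
opening: 0.0578
time: 8.8
ee_pos: [0.5812, 0.2504, 0.1742]
tcp_rot: [-90.1, 0.1, -9.3]
wrist_force: [0.6, -0.9, -0.9]
opening: 0.0578
[0.58140528 0.2504781  0.17483349] [215.69911759 243.14139825]
```

View pics/w5.png

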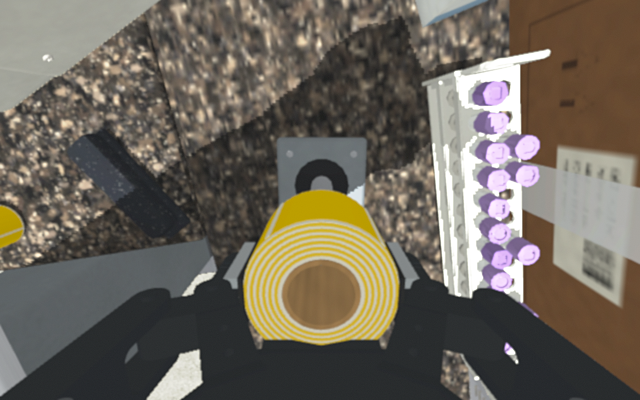

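```bash
python3 - <<'E'
from h import *
o=bot.get_obs(); e=o['ee_pos']; T=R.from_euler('xyz',o['tcp_rot'],degrees=True)
im=cv2.imread('pics/w5.png')
g=cv2.inRange(cv2.cvtColor(im,cv2.COLOR_BGR2HSV),(8,60,60),(18,200,190)); g[:240]=0;g[350:]=0;g[:,:260]=0;g[:,380:]=0
g=cv2.morphologyEx(g,cv2.MORPH_OPEN,np.ones((5,5)))
cs=max(cv2.findContours(g,0,2)[0],key=cv2.contourArea); el=cv2.fitEllipse(cs); print(el)
c=el[0]; z=e[2]+.0292
p=ray('wrist',*c,z); print('bore top',p,'in tool',T.inv().apply(p-e))
a=ray('wrist',c[0]-el[1][1]/2,c[1],z);b=ray('wrist',c[0]+el[1][1]/2,c[1],z); print('bore dia',np.linalg.norm(a-b))
E
```

```text
((320.9330749511719, 294.2579650878906), (68.95193481445312, 77.85950469970703), 89.83370971679688)
bore top [0.58177393 0.25343005 0.20403349] in tool [-0.00014524 -0.02920187  0.0029529 ]
bore dia 0.029269359653860304
```

```bash
python3 -m crank '0 -.02 -.02 0 0 0;0 -.04 -.06 0 -.05 0;0 -.045 -.105 0 -.1 0;-.001 -.045 -.15 0 -.15 0;-.002 -.045 -.2 0 -.2 0;-.003 -.045 -.25 0 -.25 0;-.0035 -.045 -.3 0 -.297 0;-.0035 -.045 -.35 0 -.297 0'
python3 - <<'E'
from h import *
print(rows([.541,-.43,.225],[-90,0,7.7]))
E
```

```text
time: 9.75
ee_pos: [0.5206, -0.096, 0.2206]
tcp_rot: [-90.0, -0.0, 7.8]
wrist_force: [0.2, 0.1, -0.6]
opening: 0.058
(array([-0.0251, -0.0044, -0.3337]), array([0.00010633, 0.00149375, 0.00029656]))
```

```bash
python3 -m crank '-.003 0 -.04 0 0 0;-.006 -.002 -.085 0 0 0;-.01 -.004 -.13 0 0 0;-.013 -.004 -.175 0 0 0;-.017 -.004 -.22 0 0 0;-.02 -.004 -.265 0 0 0;-.023 -.004 -.305 0 0 0;-.025 -.004 -.334 0 0 0'
python3 -m crank '0 0 0 0 0 0;0 0 0 0 0 0;0 0 0 0 0 0;0 0 0 0 0 0'
python3 - <<'E'
from h import *
shot('wrist','w6.png'); print(proj('wrist',[.5315,-.361,.08]))
o=bot.get_obs(); print(o['ee_pos'],o['tcp_rot'])
E
```

```text
time: 10.55
ee_pos: [0.5407, -0.4311, 0.2237]
tcp_rot: [-90.0, 0.0, 7.6]
wrist_force: [0.6, -0.2, -1.4]
opening: 0.0581
time: 10.95
ee_pos: [0.5415, -0.4275, 0.2251]
tcp_rot: [-90.0, -0.0, 7.7]
wrist_force: [-0.2, -0.1, -2.1]
opening: 0.058
[319.66687526 115.77573963]
[ 0.54153264 -0.4275274   0.22516742] [-9.00205772e+01 -2.76204177e-02  7.74642817e+00]
```

View pics/w6.png

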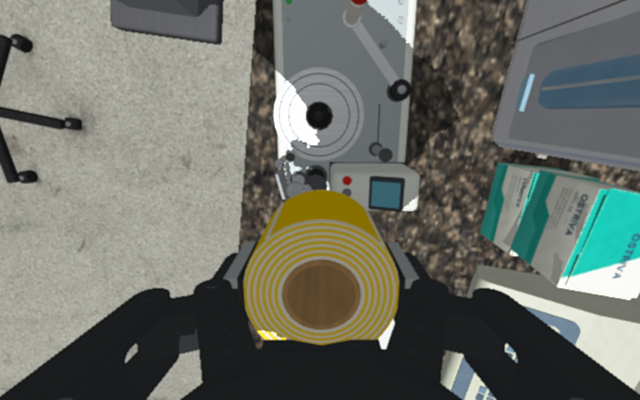

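```bash
python3 - <<'E'
from h import *
im=cv2.imread('pics/w6.png'); g=cv2.cvtColor(im,cv2.COLOR_BGR2GRAY)
m=(g<60).astype(np.uint8); m[:95]=0;m[137:]=0;m[:,:295]=0;m[:,345:]=0
n,l,s,c=cv2.connectedComponentsWithStats(m); i=1+s[1:,4].argmax(); print(s[i],c[i])
sp=ray('wrist',*c[i],.073); print('spindle',sp)
o=bot.get_obs(); T=R.from_euler('xyz',o['tcp_rot'],degrees=True)
print('bore off tool', T.inv().apply(ray('wrist',321,294.2,o['ee_pos'][2]+.029)-o['ee_pos']))
psi=np.radians(7.7); ctr=np.array([.5315,-.3615]) 
sh=np.array([*sp[:2],0.112])-T.apply([0,0,.0027])*[1,1,0]
print('TCP target',sh,T.inv().apply(sh-o['ee_pos']))
E
```

```text
[307 102  25  28 529] [318.95085066 115.27032136]
spindle [ 0.530801   -0.36067654  0.073     ]
bore off tool [-0.00014406 -0.02900111  0.00287475]
TCP target [ 0.53116493 -0.3633519   0.112     ] [-0.00167749  0.11314328  0.06502794]
```

```bash
python3 -m crank '-.001 0 .03 0 0 0;-.0015 0 .055 0 0 0;-.0015 .01 .065 0 0 0;-.0015 .035 .065 0 0 0;-.0015 .06 .065 0 0 0;-.0015 .08 .065 0 0 0;-.0015 .095 .065 0 0 0;-.0015 .103 .065 0 0 0'
python3 -m crank '0 .005 0 0 0 0;0 .01 0 0 0 0;0 .01 0 0 0 0;0 .01 0 0 0 0;0 .01 0 0 0 0;0 .01 0 0 0 0'
python3 - <<'E'
from h import *
shot('wrist','w7.png'); o=bot.get_obs(); print(o['ee_pos'],o['tcp_rot'])
S=shot('side','side7.png'); 
q=proj('side',[.5315,-.361,.09]).astype(int);print(q)
im=cv2.imread('pics/w7.png'); s=cv2.resize(S[q[1]-45:q[1]+45,q[0]-60:q[0]+60],None,fx=5,fy=5,interpolation=cv2.INTER_CUBIC); cv2.imwrite('pics/s7.png',s)
T=R.from_euler('xyz',o['tcp_rot'],degrees=True)
print('roll axis est',o['ee_pos']+T.apply([0,0,.0027]),'underside',o['ee_pos'][2]-.021)
E
```

```text
time: 11.8
ee_pos: [0.5308, -0.3636, 0.1205]
tcp_rot: [-90.0, 0.0, 7.7]
wrist_force: [0.2, 0.2, -0.3]
opening: 0.0583
time: 12.4
ee_pos: [0.5312, -0.3644, 0.112]
tcp_rot: [-90.0, -0.0, 7.7]
wrist_force: [-0.2, -0.1, -1.1]
opening: 0.0579
[ 0.53120621 -0.3644212   0.11194731] [-9.00185948e+01 -2.24667769e-02  7.67339928e+00]
[328 142]
roll axis est [ 0.53084569 -0.36174538  0.11194643] underside 0.09094730761465677
```

View pics/s7.png

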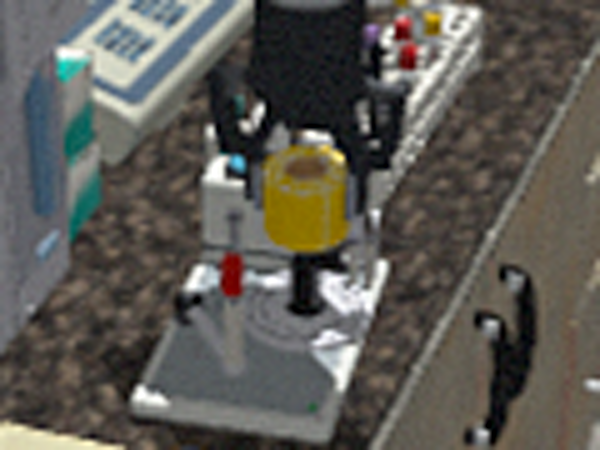

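View pics/w7.png

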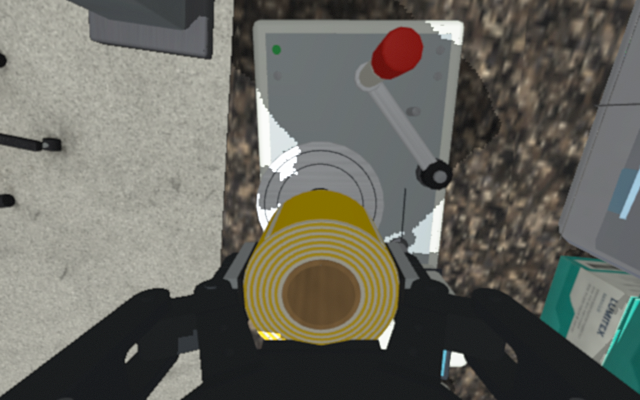

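```bash
python3 - <<'E'
from h import *
S=[cv2.imread('pics/side0.png'),cv2.imread('pics/side7.png')]
for im in S:
    h=cv2.cvtColor(im,cv2.COLOR_BGR2HSV)
    for nm,a,b,(x0,x1,y0,y1) in(('box',(18,80,60),(35,255,255),(245,300,175,230)),('blue',(100,120,80),(125,255,255),(290,320,180,205)),('red',(0,130,60),(8,255,255),(290,315,205,235)),('white',(0,0,190),(180,50,255),(235,270,225,265))):
        m=cv2.inRange(h[y0:y1,x0:x1],a,b); ys,xs=np.nonzero(m); print(nm,len(xs),xs.mean().round(1)+x0 if len(xs) else None,ys.mean().round(1)+y0 if len(xs) else None)
o=bot.get_obs(); print(o['opening'],o['ee_pos'],o['wrist_force'])
bot.job_done()
E
```

```text
box 456 274.4 214.9
blue 79 304.9 191.3
red 20 301.1 218.8
white 431 251.1 252.0
box 458 274.5 215.0
blue 80 305.0 191.3
red 21 301.1 218.8
white 433 251.1 252.0
0.05757491730903878 [ 0.53120254 -0.36437602  0.11183395] [ 0.2126666  -0.77588857 -1.73982117]
the job is handed in; nothing more can be done
```

I swung the follower arm out to its stop, lifted the yellow roll off its post, and carried it over to the labeller. I handed the job in at about 12.5 s, with the gripper still holding the roll above the spindle.

Final checks:
- **Follower arm:** I pushed until the wrist read about 20 N, which I took as the stop. Before that last push I measured the knob within about 2 mm of its full-out position, and it still looks out in the final pictures.
- **Yellow roll:** its axis is about 1 mm from the spindle's by my measurement. By the arm's reading, its underside is about 11 mm above the tip and it is level to about 0.1°. I saw no sign of contact with the labeller in the pictures or the wrist force.
- **White roll, tip box and bottles:** their positions in the side picture match the start to within 0.1 pixel.

Two things disagreed slightly:
- **Hinge:** its measured position was off by up to 2 cm, probably because its cap sits lower than I assumed. I worked from the spindle and base edges instead.
- **Gripper opening:** it reads 58 mm on the 60 mm roll.

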